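Slide the locating key into the magneto base slot

TASK

A magneto lies in its cradle with its flat base upward. Take the slim steel locating key (the one with the oblong head and thin blade), stand it blade down about the middle of the base's long flat and crosswise to it, then slide it along the face, without lifting it, until it drops into the slot; let it stand there upright, bottomed in the slot and about midway along it, and let go. Leave the square wide key and the round drift where they stand.

Things in the scene. Friction and masses are not known exactly. Their poses are not given: they have to be found in the camera images.
- key: Steel locating key, 0.28 kg, upright on the bench. Blade 14 mm thick (x), 36 mm long (y), 26 mm high; above it an oblong head 22 mm (x) by 36 mm (y), 30 mm high; 56 mm tall in all. Origin at the centre of the blade's underside, z up. Grip the head across its 22 mm.
- magneto: Fixed red magneto, base up: flat steel face 90 mm above the bench, 70 mm wide (y). A slot 26 mm wide (x), 14 mm deep (floor at 76 mm) crosses the face along y, open-ended. Origin on the bench under the slot's centre; x across the slot, z up. Long flat on the -x side (robot's side), x -105 to -13 mm; short flat +13 to +45 mm. Round ends, lower than the face, reach x -153 to +75 mm.
- wide_key: A bystander: wide steel key, too thick for the slot, standing upright: foot 36 by 36 mm, square head 46 by 46 mm, 56 mm tall. Origin at the centre of its underside.
- drift: A bystander: round steel drift standing upright: foot 24 mm and head 36 mm in diameter, 56 mm tall. Origin at the centre of its underside.
Things that resemble listed ones, but are neither listed nor needed, are in the scene too. Leave any purple or turquoise look-alike of the key alone.

How it is judged:
By the outcome, as a careful person would: the job done as asked, in the order asked, and still so for the second after the job is handed in, with the robot touching nothing.
It also fails if it takes over 42 s, if anything falls off the work surface, if the arm or the gripper's body presses on something with over 40 N, if the wrist force passes 120 N, or if a joint passes its speed limit or range.

ROBOT

A 7-joint arm with a two-finger parallel gripper is mounted at the origin on the work surface. World frame = base frame: x ahead of the robot, y to its left, z up, the work surface at z = 0. Lengths are in mm, angles in rad, forces in N, time in s.
With the tool pointing down it reaches from about 400 to 875 mm from the base axis. Payload 4.4 kg.
Tool frame: the origin (TCP) lies at the very end of the fingers, on their centre line; the grasp point (between the pads) lies 19 mm behind it; y points along the fingers, z is the direction in which the jaws open and shut, and the axes are right-handed (so a half turn about y gives the same grasp; the last joint's range is limited). The gripper opens to 85 mm and grips with 20 to 120 N. Pads are 22 mm wide; open, the fingers measure 114 mm over their backs; the gripper's body (76 mm by 85 mm) begins 54 mm behind the grasp point. The pads swing forward as they close: fully open they stand 13 mm farther back than shut.
Start: joints at [1.236, 0.628, 0.038, 1.517, -0.027, 0.996, -0.02], TCP at [172.651, -626.665, 231.313] pointing down, gripper open.
Joint ranges: [-3.06, 3.06], [-0.37, 2.12], [-1.25, 1.32], [0.18, 2.47], [-1.1, 4.24], [0.23, 1.98], [-2.94, 2.94]. Speed limits (rad/s): [2.57, 2.57, 3.14, 3.14, 3.14, 3.14, 3.14].

INTERFACE

Orientations are given as [roll, pitch, yaw] about the fixed x, y, z axes, in that order (R = Rz(yaw) Ry(pitch) Rx(roll)).
In Python, from cell import read_state, get_image, finish_job gives the robot as it stands. The module is installed in compiled form; this text tells all that it offers.
- The arm moves only by the tool servo_tool, never from a script. Its argument "increments" is a list of rows, each an object of numbers: "dx", "dy", "dz": the shift along the world's x, y, z in cm; "ax", "ay", "az": the turn, a rotation vector about the world's x, y, z in rad; "claw": the closure, from -1 (fully open) to 1 (shut). A call has 1 to 8 rows; each row is the pose to reach, as a shift and turn from the pose commanded when the call began; what a row does not reach only later rows make up. A row lasts 1/12 s, in which the tool goes at most 41.7 mm and 7.16 degrees, less where a joint would pass 70% of its speed; a pose out of reach is approached as far as the arm can. A call with a gripper value outside its range is refused whole. The fingers move at their own pace and stop on an object; the grip force is fixed at half the most. Time passes only in rows, so rows that repeat a pose let the fingers close. It gives the time, the measured TCP pose, the force and the opening at its end, in the units of the state.
- read_state(): the state, without advancing time (a new reading comes with each control period).
- get_image(name): name is "side" or "top" or "wrist"; returns a dict with "color" (480x640x3 uint8, red, green, blue), "fov_y" (degrees; the focal length in pixels is half the picture's height over the tangent of half this angle, whatever the lens; pixels are square), "cx", "cy" (the principal point, pixels), "k1" (the pictures are not rectified: a ray, as slopes to the right and down, at radius r is drawn at 1 + k1 r^2 times it, then the intrinsics apply), "R" (3x3) and "t" (3): a world point X has camera coordinates R X + t. Camera axes: x right, y down, z forward; pixel columns grow to the right and rows downward; lengths in mm; the calibration is good to about 2 mm. A picture is of the moment at which its call begins. There is no depth.
- finish_job(): hands the job in, once; it reports no verdict.
The state is a dict: "clock": time; "qpos": joint angles; "qd": joint speeds; "tau": joint torques, N m; "eef_pos": TCP position; "tool_rot": TCP orientation; "force": force on the tool from outside, world axes, zero at the start; "torque": the same for the moment, N m; "width": finger opening in mm.
Only numpy, scipy, OpenCV 4.12 (cv2) and the standard library are available. Lean on these libraries where they do the work, as an engineer would, in place of code of your own. Each camera call takes 0.05 s, during which the arm holds its last target.

## Working session

There is one attempt and no reset: what is moved stays moved. The work goes in short steps, Python scripts to look and compute and a tool call to move; the robot and the scene stay as the last step left them, time stands still between calls to the robot, and variables do not carry over. Pictures are saved under pics/ and viewed, and the job is handed in when it is done.

Besides the shell and the picture viewer there is one more tool, called after "Emit:" by a JSON object that holds its "method" and its "body". servo_tool: Moves the arm, as the interface text tells. Its arguments: {"type":"object","properties":{"increments":{"type":"array","items":{"type":"object","properties":{"dx":{"type":"number"},"dy":{"type":"number"},"dz":{"type":"number"},"ax":{"type":"number"},"ay":{"type":"number"},"az":{"type":"number"},"claw":{"type":"number"}}}}},"required":["increments"]}

```bash
mkdir -p pics; cat > h.py <<'E'
import numpy as np, cv2, json
from cell import read_state, get_image, finish_job
def snap(name,fn):
    im=get_image(name); cv2.imwrite('pics/'+fn+'.png',im['color'][:,:,::-1])
    np.savez('pics/'+fn+'.npz',**{k:np.array(v) for k,v in im.items()}); return im
def load(fn): 
    d=np.load('pics/'+fn+'.npz'); return {k:d[k] for k in d.files}
def K(im):
    f=240/np.tan(np.radians(float(im['fov_y']))/2); return f
def ray(im,u,v):
    f=K(im); xd=np.array([(u-im['cx'])/f,(v-im['cy'])/f],float); x=xd.copy()
    for _ in range(30): x=xd/(1+im['k1']*(x@x))
    d=im['R'].T@np.array([x[0],x[1],1]); c=-im['R'].T@im['t']; return c,d
def atz(im,u,v,z):
    c,d=ray(im,u,v); return c+d*(z-c[2])/d[2]
def proj(im,X):
    p=im['R']@np.array(X,float)+im['t']; x=p[:2]/p[2]; x=x*(1+im['k1']*(x@x)); f=K(im)
    return np.array([x[0]*f+im['cx'],x[1]*f+im['cy']])
def crop(fn,u0,v0,u1,v1,out,s=4):
    a=cv2.imread('pics/'+fn+'.png')[v0:v1,u0:u1]; cv2.imwrite('pics/'+out+'.png',cv2.resize(a,None,fx=s,fy=s,interpolation=cv2.INTER_CUBIC))
E
python3 -c "
from h import *
s=read_state();print(s)
for n in ['side','top','wrist']:
    im=snap(n,n+'0');print(n,im['fov_y'],im['k1'],-im['R'].T@im['t'])
"
```

```text
{'clock': 0.0, 'qpos': array([ 1.2361851 ,  0.62934023,  0.03848083,  1.51837859, -0.02699865,
        0.99628553, -0.02001326]), 'qd': array([-1.15735960e-03,  2.08823443e-04, -1.52345288e-03, -5.67072331e-04,
       -2.58988183e-04, -4.97801464e-05,  1.23534394e-03]), 'tau': array([ 1.13346584e-04, -5.63398182e+01,  1.22601639e+00, -1.93443561e+01,
        1.09586355e-02,  1.05283907e-02, -4.98002791e-06]), 'eef_pos': array([ 172.46980597, -626.05208546,  230.39023528]), 'tool_rot': array([-1.57268832e+00, -4.88677623e-05, -2.87282559e+00]), 'force': array([ 0.33621353, -0.09867147,  0.35606393]), 'torque': array([ 0.0137917 , -0.00501304, -0.02022231]), 'width': 85.64902142232003}
side 42.23530919866878 -0.02561647179148199 [268.06517696 806.33018624 711.75494271]
top 51.11339567828683 -0.03013324199920675 [359.9749375  -52.75687414 764.89673092]
wrist 61.73146932484235 -0.0095577295860182 [ 245.03300893 -606.27518568  372.53840163]
```

View pics/top0.png

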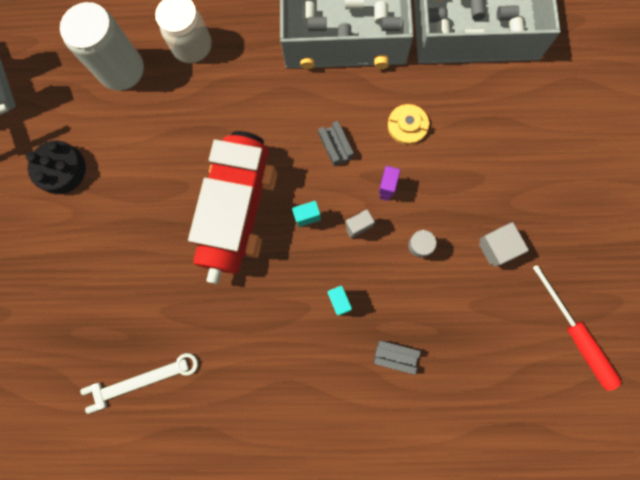

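View pics/side0.png

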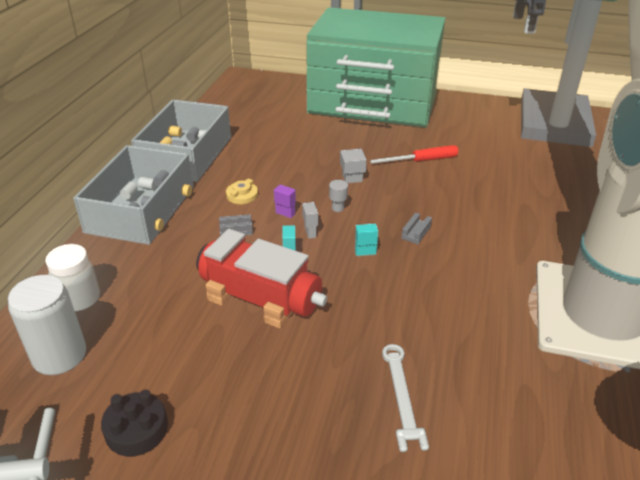

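View pics/wrist0.png

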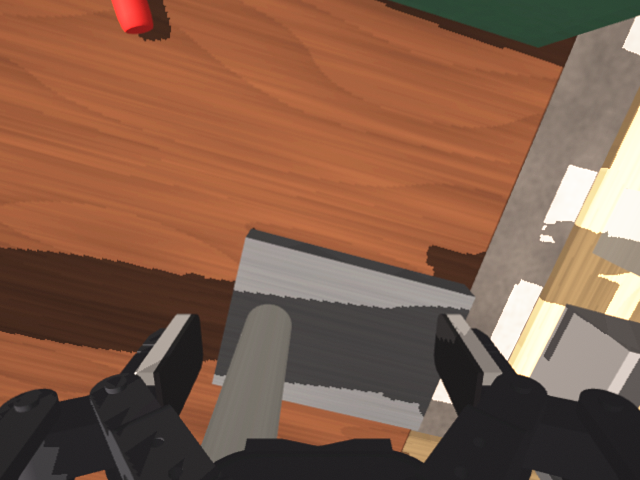

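The top view shows the magneto at about (228,205), with the slot at (237,172). Three candidates resemble the key: grey oblong (360,224), grey round (422,243) and grey square (504,245). The look-alikes are turquoise (306,213) and (340,300), and purple (390,182). The grey oblong at (360,224) fits as the slim steel key, so I'll confirm it in a crop.

```bash
python3 -c "
from h import *
crop('top0',270,150,450,285,'c1',4.4)
crop('top0',170,120,290,290,'c2',3.5)
crop('side0',270,170,400,270,'c3',6)
crop('side0',180,215,340,335,'c4',5)
im=load('top0')
print(atz(im,320,240,0),atz(im,360,224,56),atz(im,320,100,0),atz(im,420,240,0),im['R'])
"
```

```text
[497.33174298 -31.53908782   0.        ] [509.20667379 -91.16400713  56.        ] [730.45756158 -36.19997372   0.        ] [ 493.4080676  -185.40806315    0.        ] [[-0.01825295 -0.99903609 -0.03992154]
 [-0.98181864  0.02545514 -0.18810687]
 [ 0.18894176  0.03576221 -0.98133688]]
```

View pics/c1.png

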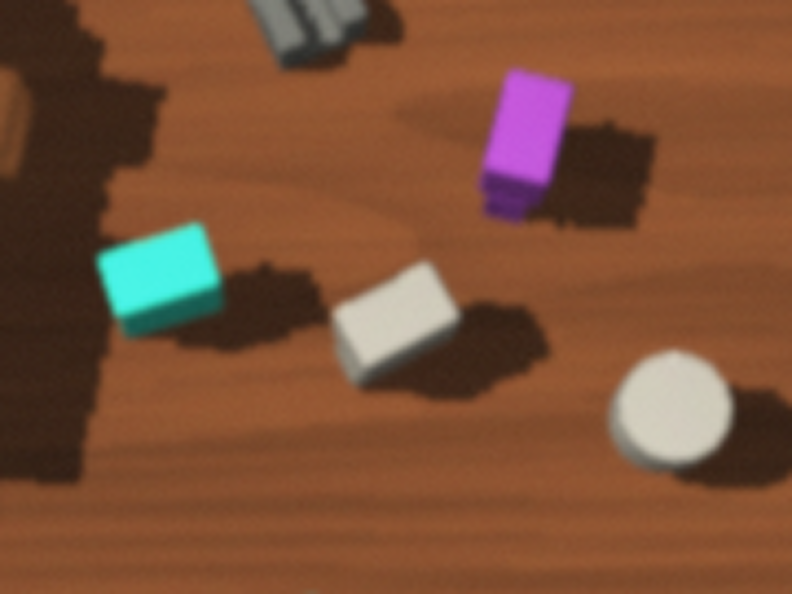

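View pics/c2.png

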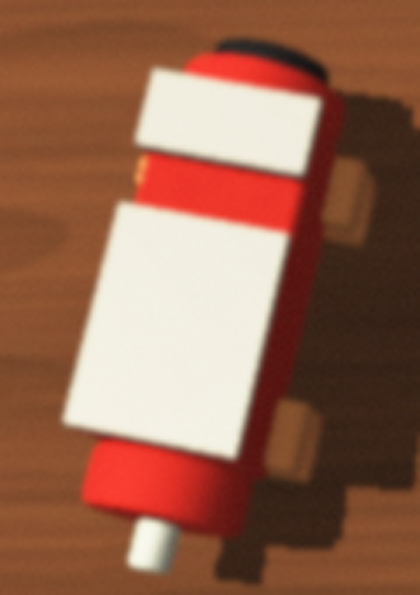

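View pics/c3.png

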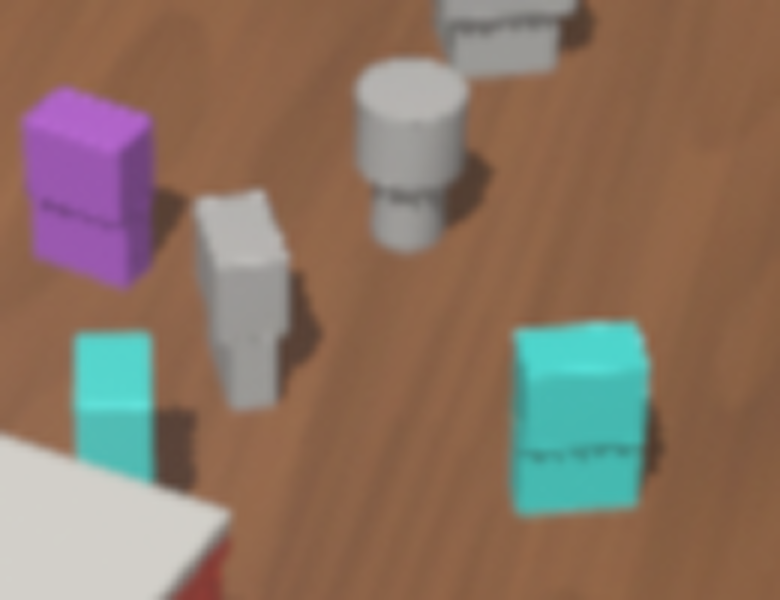

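View pics/c4.png

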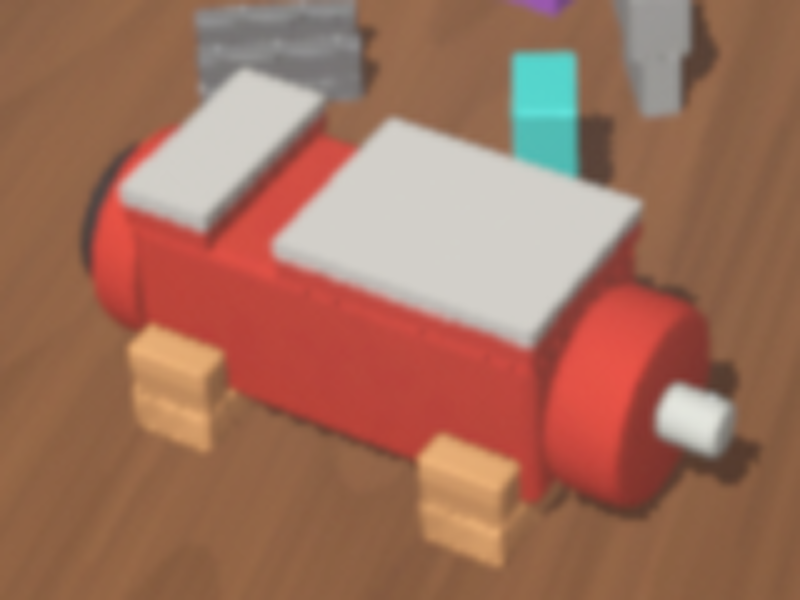

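The crops confirm it: the grey oblong key has a narrower blade below its head, and it stands between the turquoise key and the round drift. Next I'll fit the poses.

```bash
cat > fit.py <<'E'
from h import *
from scipy.optimize import least_squares
T=load('top0');S=load('side0')
def fit(obs,x0):
    # obs: (im, local xyz, uv)
    def res(p):
        c,s=np.cos(p[2]),np.sin(p[2]); r=[]
        for im,X,uv in obs:
            r+=list(proj(im,[p[0]+c*X[0]-s*X[1],p[1]+s*X[0]+c*X[1],X[2]])-uv)
        return r
    o=least_squares(res,x0,loss='soft_l1'); print(np.round(o.x,3),np.round(np.array(res(o.x)).reshape(-1,2),1).tolist()); return o.x
def sc(l,s,u,v): return [np.array([u+(a+.5)/s-.5,v+(b+.5)/s-.5]) for a,b in l]
tm=sc([(121,202),(289,235),(238,459),(63,422),(153,68),(322,98),(304,175),(136,145)],3.5,170,120)
Lm=[(-13,35,90),(-13,-35,90),(-105,-35,90),(-105,35,90),(45,35,90),(45,-35,90),(13,-35,90),(13,35,90)]
sm=sc([(274,243),(390,118),(641,203),(528,343),(120,188),(243,68),(326,97),(205,222)],5,180,215)
Ls=[Lm[0],Lm[1],Lm[2],Lm[3],Lm[4],Lm[5],Lm[6],Lm[7]]
mt=[(T,a,b) for a,b in zip(Lm,tm)]; ms=[(S,a,b) for a,b in zip(Ls,sm)]
print('mag');fit(mt,[550,100,-.2]);fit(ms,[550,100,-.2]);fit(mt+ms,[550,100,-.2])
kt=sc([(333,318),(426,263),(460,314),(363,370)],4.4,270,150)
# long dir (y local 36): image right-up ; 
Lk=[(11,18,56),(11,-18,56),(-11,-18,56),(-11,18,56)]
ks=sc([(196,200),(265,192),(288,258),(216,266)],6,270,170)
print(atz(T,*kt[0],56),atz(T,*kt[1],56),atz(T,*kt[2],56),atz(T,*kt[3],56))
for q in ks: print(atz(S,*q,56))
E
python3 fit.py
```

```text
mag
[ 5.79941e+02  9.10890e+01 -2.21000e-01] [[0.0, 0.3], [-0.1, -0.1], [-0.5, -0.6], [0.6, 0.2], [0.7, 0.6], [-0.4, 0.5], [-0.3, -0.4], [0.2, -0.6]]
[ 5.79527e+02  9.33580e+01 -2.28000e-01] [[-0.3, 0.1], [0.5, 0.5], [0.1, 0.4], [0.4, -1.1], [-0.1, -0.0], [0.2, 0.4], [-0.2, 0.1], [-0.4, -0.7]]
[ 5.79976e+02  9.16480e+01 -2.24000e-01] [[-0.4, 0.3], [-0.6, -0.0], [-1.2, -0.6], [0.1, 0.1], [0.4, 0.5], [-0.7, 0.6], [-0.7, -0.3], [-0.2, -0.7], [-0.1, -0.6], [0.5, -0.2], [0.2, -0.5], [0.7, -2.1], [0.0, -0.6], [0.1, -0.2], [-0.2, -0.6], [-0.2, -1.4]]
[512.88496425 -70.11830388  56.        ] [ 530.5651396  -101.20697164   56.        ] [ 513.11188492 -111.65855828   56.        ] [495.27947558 -79.37747426  56.        ]
[ 530.69285374 -101.08832825   56.        ]
[ 511.26222463 -110.70967214   56.        ]
[495.60222103 -78.71940165  56.        ]
[515.4826525  -69.18537978  56.        ]
```

```bash
cat >> fit.py <<'E'
print('key');kt_=[(T,a,b) for a,b in zip(Lk,kt)]; ks_=[(S,a,b) for a,b in zip([Lk[1],Lk[2],Lk[3],Lk[0]],ks)]
fit(kt_,[513,-90,.52]);fit(ks_,[513,-90,.52]);fit(kt_+ks_,[513,-90,.52])
W=load('wrist0')
print('plate wrist',[np.round(atz(W,u,v,15)).tolist() for u,v in [(250,232),(472,293),(420,428),(217,382)]])
print('plate side',[np.round(atz(S,u,v,15)).tolist() for u,v in [(525,92),(592,98),(592,130),(524,125)]])
print('col base side',np.round(atz(S,563,122,15)),'wrist axis',W['R'][2], proj(W,[172.5,-626,230]))
print('turq',[np.round(atz(T,270+u/4.4,150+v/4.4,56)).tolist() for u,v in [(97,257),(202,224),(221,288),(122,318)]])
print('purp',[np.round(atz(T,270+u/4.4,150+v/4.4,56)).tolist() for u,v in [(516,69),(573,87),(548,185),(482,172)]])
E
python3 fit.py | sed -n '/key/,$p'; python3 -c "
from h import *
crop('side0',480,0,640,160,'c5',3.7)"
```

```text
key
[ 5.12965e+02 -9.06070e+01  5.09000e-01] [[-0.4, -0.6], [-0.2, -0.5], [0.0, 0.7], [0.6, 0.5]]
[ 5.13265e+02 -8.99390e+01  4.49000e-01] [[-0.1, -0.1], [0.1, -0.1], [0.0, 0.1], [0.0, 0.1]]
[ 5.13136e+02 -9.04430e+01  4.84000e-01] [[-0.5, -1.1], [0.0, -0.5], [-0.1, 0.9], [0.2, 0.2], [-0.3, -0.1], [-0.2, -0.3], [0.4, -0.2], [0.6, 0.0]]
plate wrist [[129.0, -572.0, 15.0], [127.0, -793.0, 15.0], [-39.0, -799.0, 15.0], [-40.0, -574.0, 15.0]]
plate side [[122.0, -796.0, 15.0], [-45.0, -804.0, 15.0], [-30.0, -622.0, 15.0], [125.0, -606.0, 15.0]]
col base side [  34. -646.   15.] wrist axis [-0.28911868 -0.07665916 -0.95421893] [318.50099459 315.77387658]
turq [[535.0, 7.0, 56.0], [545.0, -28.0, 56.0], [523.0, -34.0, 56.0], [514.0, -1.0, 56.0]]
purp [[596.0, -134.0, 56.0], [589.0, -153.0, 56.0], [555.0, -143.0, 56.0], [560.0, -121.0, 56.0]]
```

View pics/c5.png

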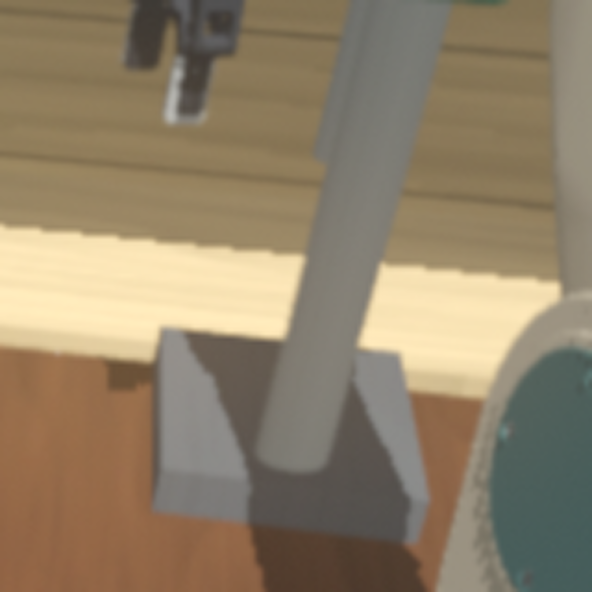

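Emit:
{"method": "servo_tool", "body": {"increments": [{"dx": 17, "dy": 26.8, "dz": 0, "az": 0.9, "claw": -1}, {"dx": 17, "dy": 26.8, "dz": 0, "az": 0.9, "claw": -1}, {"dx": 17, "dy": 26.8, "dz": 0, "az": 0.9, "claw": -1}, {"dx": 17, "dy": 26.8, "dz": 0, "az": 0.9, "claw": -1}, {"dx": 17, "dy": 26.8, "dz": 0, "az": 0.9, "claw": -1}, {"dx": 17, "dy": 26.8, "dz": 0, "az": 0.9, "claw": -1}, {"dx": 17, "dy": 26.8, "dz": 0, "az": 0.9, "claw": -1}, {"dx": 17, "dy": 26.8, "dz": 0, "az": 0.9, "claw": -1}]}}

```text
invalid input at $.increments[0]: expected keys dx, dy, dz, ax, ay, az, claw
```

Emit:
{"method": "servo_tool", "body": {"increments": [{"dx": 17, "dy": 26.8, "dz": 0, "ax": 0, "ay": 0, "az": 0.9, "claw": -1}, {"dx": 17, "dy": 26.8, "dz": 0, "ax": 0, "ay": 0, "az": 0.9, "claw": -1}, {"dx": 17, "dy": 26.8, "dz": 0, "ax": 0, "ay": 0, "az": 0.9, "claw": -1}, {"dx": 17, "dy": 26.8, "dz": 0, "ax": 0, "ay": 0, "az": 0.9, "claw": -1}, {"dx": 17, "dy": 26.8, "dz": 0, "ax": 0, "ay": 0, "az": 0.9, "claw": -1}, {"dx": 17, "dy": 26.8, "dz": 0, "ax": 0, "ay": 0, "az": 0.9, "claw": -1}, {"dx": 17, "dy": 26.8, "dz": 0, "ax": 0, "ay": 0, "az": 0.9, "claw": -1}, {"dx": 17, "dy": 26.8, "dz": 0, "ax": 0, "ay": 0, "az": 0.9, "claw": -1}]}}

```text
clock: 0.82
eef_pos: [344.8, -354.3, 231.4]
tool_rot: [-1.571, 0.002, -1.963]
force: [0.5, -0.1, -0.5]
width: 85.6
```

Emit:
{"method": "servo_tool", "body": {"increments": [{"dx": 17, "dy": 26.8, "dz": -10, "ax": 0, "ay": 0, "az": 0.89, "claw": -1}, {"dx": 17, "dy": 26.8, "dz": -10, "ax": 0, "ay": 0, "az": 0.89, "claw": -1}, {"dx": 17, "dy": 26.8, "dz": -10, "ax": 0, "ay": 0, "az": 0.89, "claw": -1}, {"dx": 17, "dy": 26.8, "dz": -10, "ax": 0, "ay": 0, "az": 0.89, "claw": -1}, {"dx": 17, "dy": 26.8, "dz": -10, "ax": 0, "ay": 0, "az": 0.89, "claw": -1}, {"dx": 17, "dy": 26.8, "dz": -10, "ax": 0, "ay": 0, "az": 0.89, "claw": -1}, {"dx": 17, "dy": 26.8, "dz": -10, "ax": 0, "ay": 0, "az": 0.89, "claw": -1}, {"dx": 17, "dy": 26.8, "dz": -10, "ax": 0, "ay": 0, "az": 0.89, "claw": -1}]}}

```text
clock: 1.48
eef_pos: [513.3, -89.0, 130.5]
tool_rot: [-1.571, 0.0, -1.078]
force: [0.9, 0.1, 0.2]
width: 85.0
```

```bash
python3 -c "
from h import *
snap('wrist','w1');s=read_state();print(s['eef_pos'],s['tool_rot'],s['qpos'])"
```

```text
[517.89807732 -78.6292958  129.36122097] [-1.56290912  0.00535686 -1.06962953] [ 0.37889978  0.62364188 -0.41286825  1.96087068  0.39284897  0.63119839
  0.21651244]
```

View pics/w1.png

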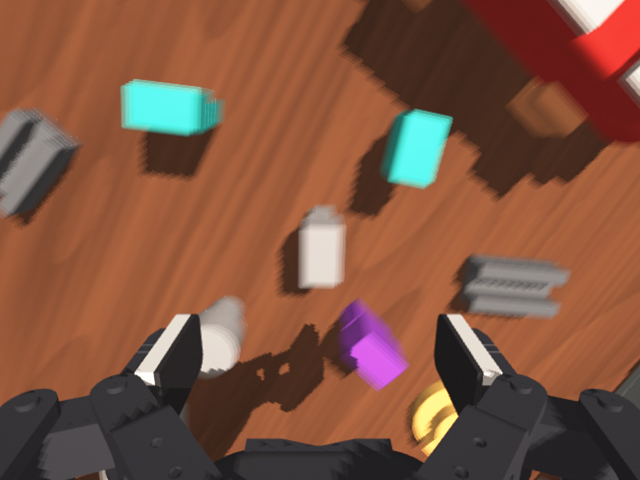

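The wrist view shows the grey key at (321,250), aligned with the jaws. The turquoise pair is at (170,107) and (417,148), and purple is at (373,347). The arm was still settling, so I'll lower part way and look again.

Emit:
{"method": "servo_tool", "body": {"increments": [{"dx": 0, "dy": 0, "dz": -2, "ax": 0, "ay": 0, "az": 0, "claw": -1}, {"dx": 0, "dy": 0, "dz": -3, "ax": 0, "ay": 0, "az": 0, "claw": -1}, {"dx": 0, "dy": 0, "dz": -3, "ax": 0, "ay": 0, "az": 0, "claw": -1}, {"dx": 0, "dy": 0, "dz": -3, "ax": 0, "ay": 0, "az": 0, "claw": -1}, {"dx": 0, "dy": 0, "dz": -3, "ax": 0, "ay": 0, "az": 0, "claw": -1}, {"dx": 0, "dy": 0, "dz": -3, "ax": 0, "ay": 0, "az": 0, "claw": -1}]}}

```text
clock: 2.03
eef_pos: [512.9, -91.6, 102.1]
tool_rot: [-1.57, -0.001, -1.085]
force: [-0.2, 0.7, 0.4]
width: 85.4
```

```bash
python3 -c "
from h import *
snap('wrist','w2');s=read_state();print(s['eef_pos'],s['tool_rot'])
crop('w2',240,180,400,300,'w2c',5)
W=load('w2')
for z in (56,26): print(z,proj(W,[513,-90.4,z]))
"
```

```text
[513.00309917 -91.45821813 102.15362454] [-1.56968164e+00 -1.00135198e-03 -1.08425036e+00]
56 [321.3387596  274.29911974]
26 [320.89543776 254.74550366]
```

View pics/w2.png

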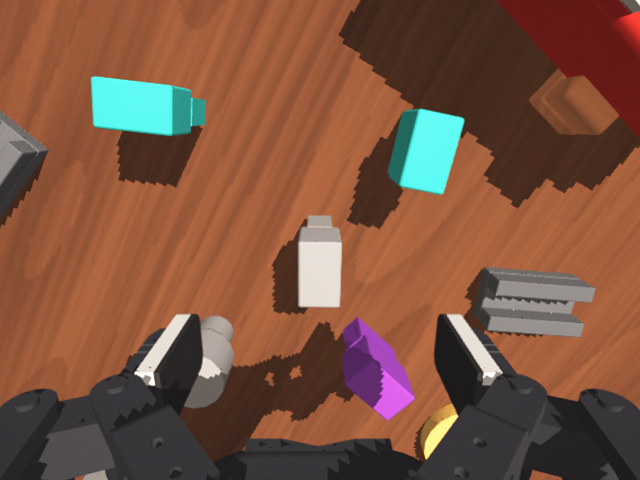

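The key's top is at (320,274), against a prediction of (321,274), and it is square to the jaws. I'll descend and grip.

Emit:
{"method": "servo_tool", "body": {"increments": [{"dx": 0, "dy": 0.1, "dz": -2.5, "ax": 0, "ay": 0, "az": 0, "claw": -1}, {"dx": 0, "dy": 0.1, "dz": -5, "ax": 0, "ay": 0, "az": 0, "claw": -1}, {"dx": 0, "dy": 0.1, "dz": -6.7, "ax": 0, "ay": 0, "az": 0, "claw": -1}, {"dx": 0, "dy": 0.1, "dz": -7.6, "ax": 0, "ay": 0, "az": 0, "claw": -1}, {"dx": 0, "dy": 0.1, "dz": -7.6, "ax": 0, "ay": 0, "az": 0, "claw": -1}, {"dx": 0, "dy": 0.1, "dz": -7.6, "ax": 0, "ay": 0, "az": 0, "claw": -1}, {"dx": 0, "dy": 0.1, "dz": -7.6, "ax": 0, "ay": 0, "az": 0, "claw": -1}]}}

```text
clock: 2.67
eef_pos: [513.5, -89.8, 26.4]
tool_rot: [-1.569, -0.001, -1.083]
force: [-1.3, 0.8, -0.2]
width: 85.5
```

Emit:
{"method": "servo_tool", "body": {"increments": [{"dx": 0, "dy": 0, "dz": 0, "ax": 0, "ay": 0, "az": 0, "claw": 1}, {"dx": 0, "dy": 0, "dz": 0, "ax": 0, "ay": 0, "az": 0, "claw": 1}, {"dx": 0, "dy": 0, "dz": 0, "ax": 0, "ay": 0, "az": 0, "claw": 1}, {"dx": 0, "dy": 0, "dz": 0, "ax": 0, "ay": 0, "az": 0, "claw": 1}, {"dx": 0, "dy": 0, "dz": 0, "ax": 0, "ay": 0, "az": 0, "claw": 1}, {"dx": 0, "dy": 0, "dz": 0, "ax": 0, "ay": 0, "az": 0, "claw": 1}, {"dx": 0, "dy": 0, "dz": 0, "ax": 0, "ay": 0, "az": 0, "claw": 1}, {"dx": 0, "dy": 0, "dz": 0, "ax": 0, "ay": 0, "az": 0, "claw": 1}]}}

```text
clock: 3.33
eef_pos: [512.8, -89.7, 25.7]
tool_rot: [-1.571, -0.0, -1.083]
force: [-1.1, 0.1, 6.4]
width: 21.5
```

```bash
python3 -c "
from h import *
snap('wrist','w3');s=read_state();print(s['eef_pos'],s['tool_rot'],s['force'])
"
```

```text
[512.74893349 -89.76144083  25.7033479 ] [-1.57070014e+00 -3.96163725e-04 -1.08282009e+00] [-1.54517857  0.50722491  5.56668111]
```

View pics/w3.png

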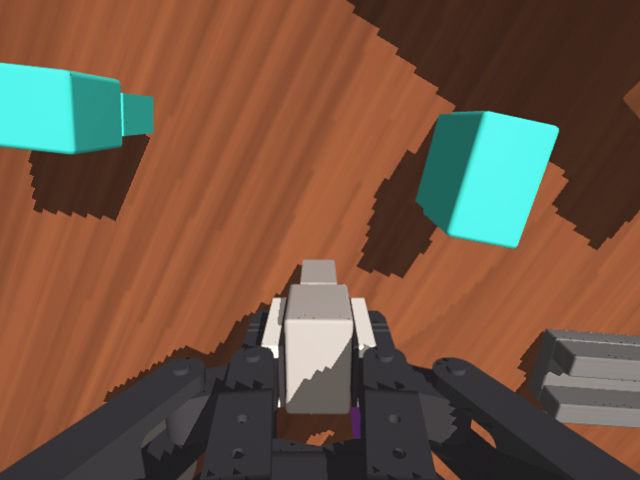

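The key is gripped at 21.5 mm, standing upright between the pads. I'll lift it and carry it over the long flat.

Emit:
{"method": "servo_tool", "body": {"increments": [{"dx": 0, "dy": 0, "dz": 3, "ax": 0, "ay": 0, "az": 0, "claw": 1}, {"dx": 0, "dy": 0, "dz": 6.5, "ax": 0, "ay": 0, "az": 0, "claw": 1}, {"dx": 0, "dy": 0, "dz": 10, "ax": 0, "ay": 0, "az": 0, "claw": 1}, {"dx": 0, "dy": 0, "dz": 13, "ax": 0, "ay": 0, "az": 0, "claw": 1}, {"dx": 0.2, "dy": 2, "dz": 13, "ax": 0, "ay": 0, "az": -0.1, "claw": 1}, {"dx": 0.4, "dy": 4.5, "dz": 13, "ax": 0, "ay": 0, "az": -0.2, "claw": 1}, {"dx": 0.5, "dy": 7.5, "dz": 13, "ax": 0, "ay": 0, "az": -0.3, "claw": 1}, {"dx": 0.6, "dy": 10.5, "dz": 13, "ax": 0, "ay": 0, "az": -0.4, "claw": 1}]}}

```text
clock: 4.05
eef_pos: [518.2, 15.7, 155.0]
tool_rot: [-1.571, -0.0, -1.49]
force: [0.8, 1.1, -3.1]
width: 21.1
```

Emit:
{"method": "servo_tool", "body": {"increments": [{"dx": 0.2, "dy": 3, "dz": 0, "ax": 0, "ay": 0, "az": -0.11, "claw": 1}, {"dx": 0.3, "dy": 6, "dz": 0, "ax": 0, "ay": 0, "az": -0.22, "claw": 1}, {"dx": 0.4, "dy": 8, "dz": 0, "ax": 0, "ay": 0, "az": -0.31, "claw": 1}, {"dx": 0.4, "dy": 9, "dz": 0, "ax": 0, "ay": 0, "az": -0.31, "claw": 1}, {"dx": 0.4, "dy": 9, "dz": 0, "ax": 0, "ay": 0, "az": -0.31, "claw": 1}, {"dx": 0.4, "dy": 9, "dz": 0, "ax": 0, "ay": 0, "az": -0.31, "claw": 1}, {"dx": 0.4, "dy": 9, "dz": 0, "ax": 0, "ay": 0, "az": -0.31, "claw": 1}]}}

```text
clock: 4.63
eef_pos: [522.4, 102.8, 154.9]
tool_rot: [-1.572, -0.002, -1.794]
force: [0.6, -0.5, -2.9]
width: 21.2
```

```bash
python3 -c "
from h import *
for n in ['side','top','wrist']: snap(n,n+'4')
s=read_state();print(s['eef_pos'],s['tool_rot'],s['force'])
crop('side4',170,150,370,300,'s4c',4)
"
```

```text
[522.68919514 103.22580869 155.19694415] [-1.57101102e+00 -8.82569775e-04 -1.79508559e+00] [ 0.07586706  0.12534316 -3.03709132]
```

View pics/s4c.png

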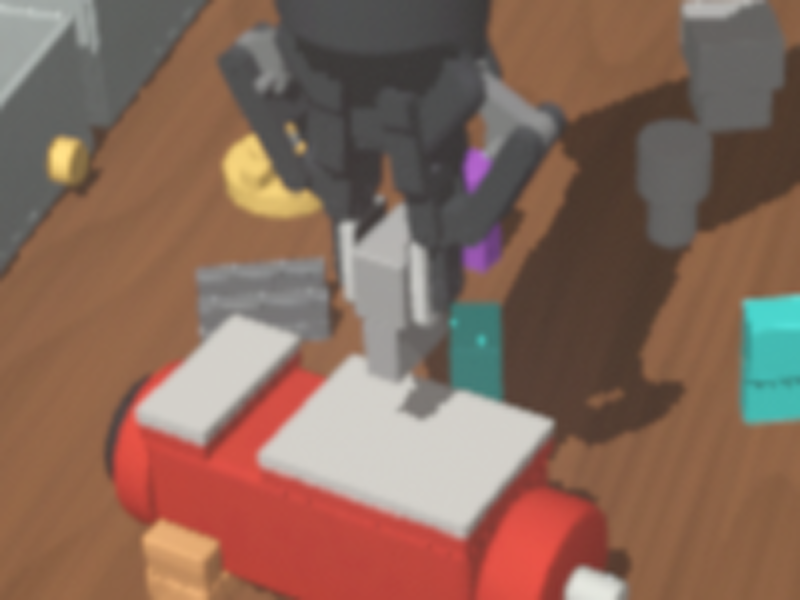

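View pics/wrist4.png

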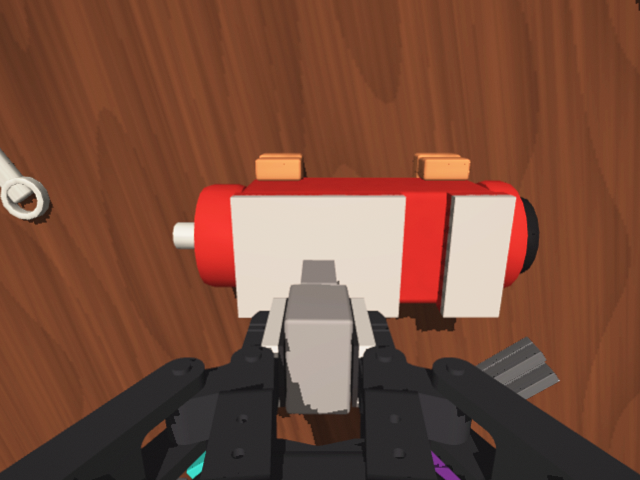

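The wrist view shows the magneto square to the jaws: the long flat spans u 232–405, the slot 402–446, and the short flat 446–515. The key is centred over the long flat. I'll refit the magneto from this view.

```bash
cat > fit2.py <<'E'
from fit import *
W=load('wrist4')
print('----')
uv=[(232,196.5),(238,317.5),(400,318),(405.5,196),(515,195.5),(499.5,317.5),(443,317.5),(449.5,195.5)]
L=[(-105,35,90),(-105,-35,90),(-13,-35,90),(-13,35,90),(45,35,90),(45,-35,90),(13,-35,90),(13,35,90)]
w=[(W,a,np.array(b)) for a,b in zip(L,uv)]
fit(w,[580,92,-.22]); p=fit(w+mt+ms,[580,92,-.22])
c,s=np.cos(p[2]),np.sin(p[2])
print('mid',p[0]-59*c,p[1]-59*s)
E
python3 fit2.py | sed -n '/----/,$p'
```

```text
----
[ 5.79006e+02  9.13560e+01 -2.19000e-01] [[-2.7, 0.7], [-0.0, -0.0], [-1.9, -1.1], [0.0, 0.4], [1.4, 0.5], [-0.5, -1.1], [0.4, -0.8], [5.8, 0.7]]
[ 5.79307e+02  9.13950e+01 -2.20000e-01] [[-2.1, 0.3], [0.4, -0.3], [-1.4, -1.3], [0.6, 0.2], [2.1, 0.4], [-0.0, -1.2], [0.8, -0.9], [6.4, 0.5], [-0.2, 0.8], [-0.3, 0.3], [-0.7, -0.1], [0.5, 0.7], [0.4, 1.0], [-0.7, 0.9], [-0.5, 0.1], [-0.1, -0.1], [0.4, -0.6], [0.9, -0.3], [0.7, -0.7], [1.4, -2.2], [0.5, -0.6], [0.5, -0.2], [0.2, -0.6], [0.3, -1.4]]
mid 521.7329259205637 104.28631438276263
```

Emit:
{"method": "servo_tool", "body": {"increments": [{"dx": 0, "dy": 0.1, "dz": -1.5, "ax": 0, "ay": 0, "az": 0, "claw": 1}, {"dx": 0, "dy": 0.1, "dz": -2.7, "ax": 0, "ay": 0, "az": 0, "claw": 1}, {"dx": 0, "dy": 0.1, "dz": -3.4, "ax": 0, "ay": 0, "az": 0, "claw": 1}, {"dx": 0, "dy": 0.1, "dz": -3.6, "ax": 0, "ay": 0, "az": 0, "claw": 1}, {"dx": 0, "dy": 0.1, "dz": -3.7, "ax": 0, "ay": 0, "az": 0, "claw": 1}, {"dx": 0, "dy": 0.1, "dz": -3.75, "ax": 0, "ay": 0, "az": 0, "claw": 1}, {"dx": 0, "dy": 0.1, "dz": -3.75, "ax": 0, "ay": 0, "az": 0, "claw": 1}]}}

```text
clock: 5.37
eef_pos: [523.1, 106.3, 118.2]
tool_rot: [-1.57, 0.0, -1.793]
force: [0.4, 1.1, -3.4]
width: 21.2
```

Emit:
{"method": "servo_tool", "body": {"increments": [{"dx": 0, "dy": 0, "dz": -0.08, "ax": 0, "ay": 0, "az": 0, "claw": 1}, {"dx": 0, "dy": 0, "dz": -0.15, "ax": 0, "ay": 0, "az": 0, "claw": 1}, {"dx": 0, "dy": 0, "dz": -0.2, "ax": 0, "ay": 0, "az": 0, "claw": 1}, {"dx": 0, "dy": 0, "dz": -0.2, "ax": 0, "ay": 0, "az": 0, "claw": 1}]}}

```text
clock: 5.7
eef_pos: [522.7, 106.4, 115.9]
tool_rot: [-1.571, 0.0, -1.793]
force: [0.5, 0.2, -2.6]
width: 21.2
```

Emit:
{"method": "servo_tool", "body": {"increments": [{"dx": 0, "dy": 0, "dz": -0.04, "ax": 0, "ay": 0, "az": 0, "claw": 1}, {"dx": 0, "dy": 0, "dz": -0.08, "ax": 0, "ay": 0, "az": 0, "claw": 1}, {"dx": 0, "dy": 0, "dz": -0.12, "ax": 0, "ay": 0, "az": 0, "claw": 1}, {"dx": 0, "dy": 0, "dz": -0.12, "ax": 0, "ay": 0, "az": 0, "claw": 1}]}}

```text
clock: 6.03
eef_pos: [522.7, 106.4, 115.7]
tool_rot: [-1.57, -0.0, -1.793]
force: [-2.7, 0.1, 7.8]
width: 21.3
```

```bash
python3 -c "
from h import *
snap('side','side5');crop('side5',170,150,370,300,'s5c',4)
"
```

```text
(no output)
```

View pics/s5c.png

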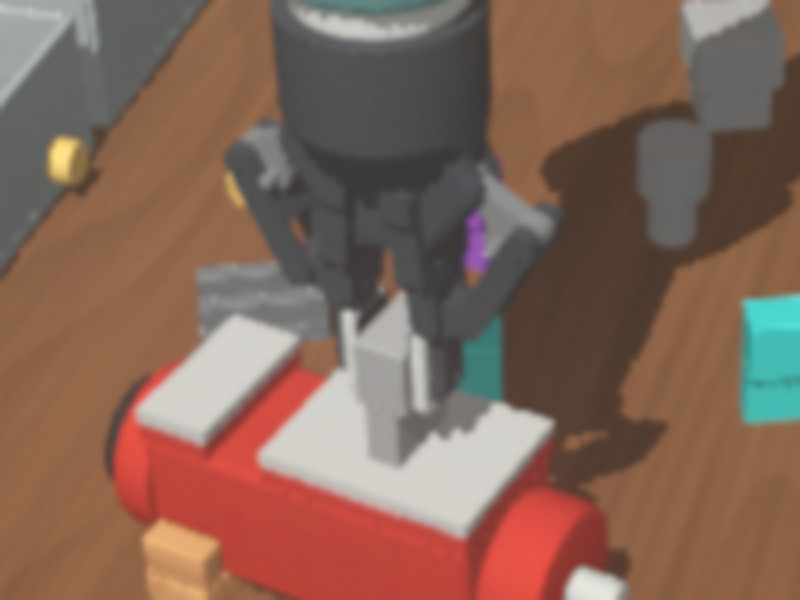

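Emit:
{"method": "servo_tool", "body": {"increments": [{"dx": 0.25, "dy": -0.07, "dz": 0, "ax": 0, "ay": 0, "az": 0, "claw": 1}, {"dx": 0.5, "dy": -0.14, "dz": 0, "ax": 0, "ay": 0, "az": 0, "claw": 1}, {"dx": 0.75, "dy": -0.21, "dz": 0, "ax": 0, "ay": 0, "az": 0, "claw": 1}, {"dx": 1.0, "dy": -0.28, "dz": 0, "ax": 0, "ay": 0, "az": 0, "claw": 1}, {"dx": 1.25, "dy": -0.35, "dz": 0, "ax": 0, "ay": 0, "az": 0, "claw": 1}, {"dx": 1.5, "dy": -0.42, "dz": 0, "ax": 0, "ay": 0, "az": 0, "claw": 1}]}}

```text
clock: 6.58
eef_pos: [531.8, 104.1, 115.7]
tool_rot: [-1.581, -0.002, -1.791]
force: [-14.1, 3.4, 20.0]
width: 20.6
```

The key stands on the face at its middle. It slides in contact, with friction causing some lag. I'll ease the pressing slightly and keep sliding.

Emit:
{"method": "servo_tool", "body": {"increments": [{"dx": 0.25, "dy": -0.06, "dz": 0.03, "ax": 0, "ay": 0, "az": 0, "claw": 1}, {"dx": 0.5, "dy": -0.12, "dz": 0.03, "ax": 0, "ay": 0, "az": 0, "claw": 1}, {"dx": 0.7, "dy": -0.18, "dz": 0.03, "ax": 0, "ay": 0, "az": 0, "claw": 1}, {"dx": 0.9, "dy": -0.24, "dz": 0.03, "ax": 0, "ay": 0, "az": 0, "claw": 1}, {"dx": 1.1, "dy": -0.3, "dz": 0.03, "ax": 0, "ay": 0, "az": 0, "claw": 1}, {"dx": 1.3, "dy": -0.36, "dz": 0.03, "ax": 0, "ay": 0, "az": 0, "claw": 1}, {"dx": 1.5, "dy": -0.42, "dz": 0.03, "ax": 0, "ay": 0, "az": 0, "claw": 1}]}}

```text
clock: 7.17
eef_pos: [548.6, 99.7, 115.7]
tool_rot: [-1.578, -0.001, -1.791]
force: [-10.1, 2.5, 12.8]
width: 21.1
```

Emit:
{"method": "servo_tool", "body": {"increments": [{"dx": 0.25, "dy": -0.06, "dz": 0, "ax": 0, "ay": 0, "az": 0, "claw": 1}, {"dx": 0.5, "dy": -0.12, "dz": 0, "ax": 0, "ay": 0, "az": 0, "claw": 1}, {"dx": 0.7, "dy": -0.18, "dz": 0, "ax": 0, "ay": 0, "az": 0, "claw": 1}, {"dx": 0.9, "dy": -0.24, "dz": 0, "ax": 0, "ay": 0, "az": 0, "claw": 1}, {"dx": 1.1, "dy": -0.3, "dz": 0, "ax": 0, "ay": 0, "az": 0, "claw": 1}, {"dx": 1.3, "dy": -0.36, "dz": 0, "ax": 0, "ay": 0, "az": 0, "claw": 1}, {"dx": 1.5, "dy": -0.42, "dz": 0, "ax": 0, "ay": 0, "az": 0, "claw": 1}]}}

```text
clock: 7.75
eef_pos: [564.2, 95.5, 115.7]
tool_rot: [-1.577, -0.001, -1.791]
force: [-9.0, 2.8, 10.9]
width: 21.1
```

Emit:
{"method": "servo_tool", "body": {"increments": [{"dx": 0.15, "dy": -0.03, "dz": 0, "ax": 0, "ay": 0, "az": 0, "claw": 1}, {"dx": 0.3, "dy": -0.06, "dz": 0, "ax": 0, "ay": 0, "az": 0, "claw": 1}, {"dx": 0.45, "dy": -0.1, "dz": 0, "ax": 0, "ay": 0, "az": 0, "claw": 1}, {"dx": 0.6, "dy": -0.13, "dz": 0, "ax": 0, "ay": 0, "az": 0, "claw": 1}, {"dx": 0.7, "dy": -0.16, "dz": 0, "ax": 0, "ay": 0, "az": 0, "claw": 1}]}}

```text
clock: 8.17
eef_pos: [571.3, 93.6, 115.6]
tool_rot: [-1.577, -0.001, -1.792]
force: [-8.4, 2.4, 10.5]
width: 21.2
```

Emit:
{"method": "servo_tool", "body": {"increments": [{"dx": 0.1, "dy": -0.02, "dz": 0, "ax": 0, "ay": 0, "az": 0, "claw": 1}, {"dx": 0.2, "dy": -0.04, "dz": 0, "ax": 0, "ay": 0, "az": 0, "claw": 1}, {"dx": 0.3, "dy": -0.06, "dz": 0, "ax": 0, "ay": 0, "az": 0, "claw": 1}]}}

```text
clock: 8.42
eef_pos: [575.1, 92.7, 115.4]
tool_rot: [-1.575, -0.0, -1.792]
force: [-0.3, -0.5, -2.2]
width: 20.9
```

The contact force has vanished at local x ≈ −4.5, so the blade is off the edge and over the slot. I'll let it go down.

Emit:
{"method": "servo_tool", "body": {"increments": [{"dx": 0.1, "dy": -0.02, "dz": -0.1, "ax": 0, "ay": 0, "az": 0, "claw": 1}, {"dx": 0.15, "dy": -0.04, "dz": -0.3, "ax": 0, "ay": 0, "az": 0, "claw": 1}, {"dx": 0.15, "dy": -0.04, "dz": -0.5, "ax": 0, "ay": 0, "az": 0, "claw": 1}, {"dx": 0.15, "dy": -0.04, "dz": -0.5, "ax": 0, "ay": 0, "az": 0, "claw": 1}]}}

```text
clock: 8.75
eef_pos: [579.0, 90.7, 109.1]
tool_rot: [-1.572, -0.001, -1.793]
force: [-0.9, -0.4, -2.5]
width: 21.1
```

Emit:
{"method": "servo_tool", "body": {"increments": [{"dx": 0, "dy": 0.06, "dz": -0.2, "ax": 0, "ay": 0, "az": 0, "claw": 1}, {"dx": 0, "dy": 0.06, "dz": -0.4, "ax": 0, "ay": 0, "az": 0, "claw": 1}, {"dx": 0, "dy": 0.06, "dz": -0.55, "ax": 0, "ay": 0, "az": 0, "claw": 1}, {"dx": 0, "dy": 0.06, "dz": -0.6, "ax": 0, "ay": 0, "az": 0, "claw": 1}, {"dx": 0, "dy": 0.06, "dz": -0.6, "ax": 0, "ay": 0, "az": 0, "claw": 1}]}}

```text
clock: 9.17
eef_pos: [579.0, 91.7, 103.6]
tool_rot: [-1.571, -0.0, -1.793]
force: [0.8, 0.1, -2.0]
width: 21.0
```

Emit:
{"method": "servo_tool", "body": {"increments": [{"dx": 0, "dy": 0, "dz": -0.05, "ax": 0, "ay": 0, "az": 0, "claw": 1}, {"dx": 0, "dy": 0, "dz": -0.1, "ax": 0, "ay": 0, "az": 0, "claw": 1}, {"dx": 0, "dy": 0, "dz": -0.12, "ax": 0, "ay": 0, "az": 0, "claw": 1}, {"dx": 0, "dy": 0, "dz": -0.12, "ax": 0, "ay": 0, "az": 0, "claw": 1}]}}

```text
clock: 9.5
eef_pos: [579.2, 91.7, 102.7]
tool_rot: [-1.571, 0.0, -1.793]
force: [0.3, -0.0, -2.4]
width: 21.4
```

Emit:
{"method": "servo_tool", "body": {"increments": [{"dx": 0, "dy": 0, "dz": -0.05, "ax": 0, "ay": 0, "az": 0, "claw": 1}, {"dx": 0, "dy": 0, "dz": -0.1, "ax": 0, "ay": 0, "az": 0, "claw": 1}, {"dx": 0, "dy": 0, "dz": -0.13, "ax": 0, "ay": 0, "az": 0, "claw": 1}, {"dx": 0, "dy": 0, "dz": -0.13, "ax": 0, "ay": 0, "az": 0, "claw": 1}]}}

```text
clock: 9.83
eef_pos: [579.2, 91.8, 101.8]
tool_rot: [-1.571, 0.0, -1.793]
force: [-1.3, 0.5, 0.5]
width: 21.3
```

The key touched the floor with TCP z at 101.8, as expected. I'll take a quick look before releasing.

```bash
python3 -c "
from h import *
snap('side','side6');crop('side6',170,150,370,300,'s6c',4)
"
```

```text
(no output)
```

View pics/s6c.png

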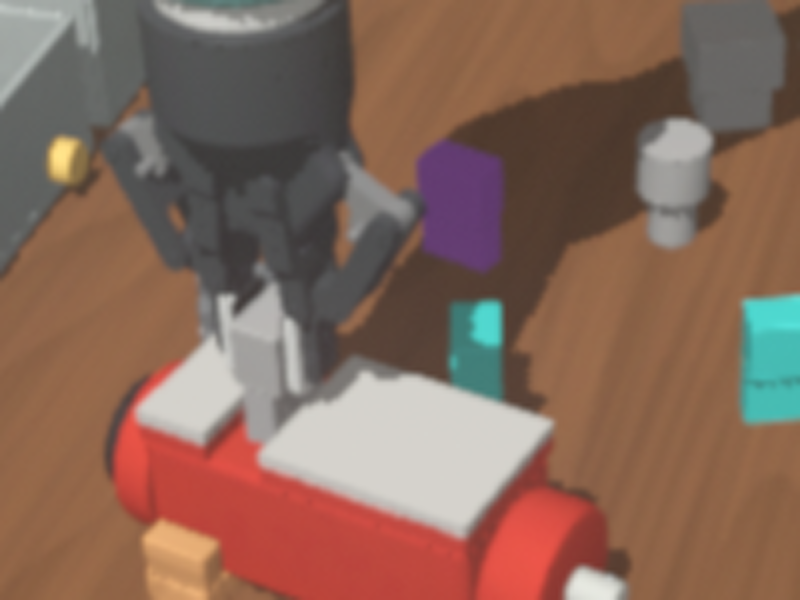

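The blade stands in the slot between the two flats, so I'll release it.

Emit:
{"method": "servo_tool", "body": {"increments": [{"dx": 0, "dy": 0, "dz": 0, "ax": 0, "ay": 0, "az": 0, "claw": 0.3}, {"dx": 0, "dy": 0, "dz": 0, "ax": 0, "ay": 0, "az": 0, "claw": 0}, {"dx": 0, "dy": 0, "dz": 0, "ax": 0, "ay": 0, "az": 0, "claw": -0.3}, {"dx": 0, "dy": 0, "dz": 0, "ax": 0, "ay": 0, "az": 0, "claw": -0.6}, {"dx": 0, "dy": 0, "dz": 0, "ax": 0, "ay": 0, "az": 0, "claw": -0.8}, {"dx": 0, "dy": 0, "dz": 0, "ax": 0, "ay": 0, "az": 0, "claw": -0.8}]}}

```text
clock: 10.38
eef_pos: [579.2, 91.7, 101.4]
tool_rot: [-1.571, 0.0, -1.793]
force: [-0.5, -0.1, 0.3]
width: 76.7
```

```bash
python3 -c "
from h import *
snap('wrist','w7');snap('side','side7');crop('side7',170,150,370,300,'s7c',4)
"
```

View pics/w7.png

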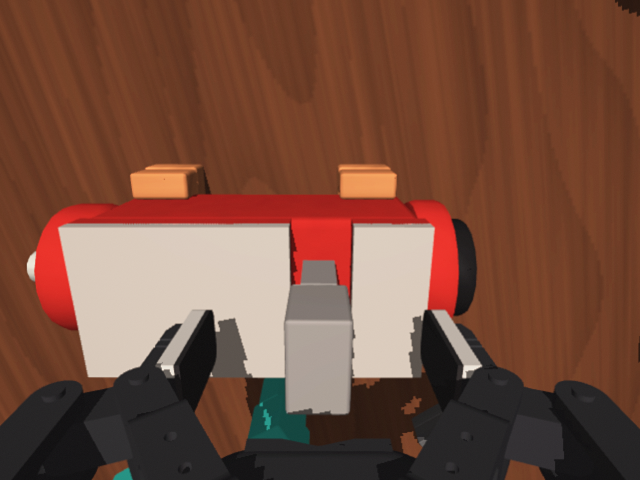

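View pics/s7c.png

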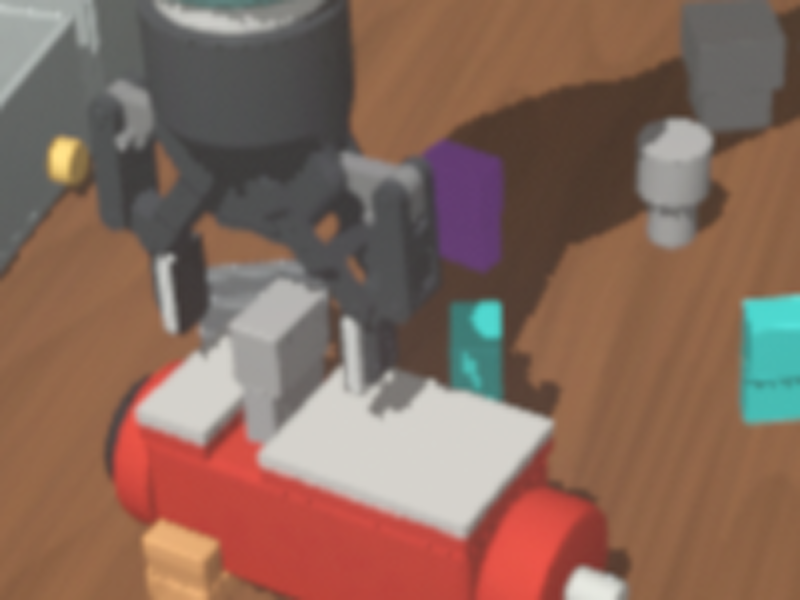

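The key stands free, with its head at u 286–352 between the open pads. I'll retreat straight up.

Emit:
{"method": "servo_tool", "body": {"increments": [{"dx": 0, "dy": 0, "dz": 1, "ax": 0, "ay": 0, "az": 0, "claw": -1}, {"dx": 0, "dy": 0, "dz": 3, "ax": 0, "ay": 0, "az": 0, "claw": -1}, {"dx": 0, "dy": 0, "dz": 6, "ax": 0, "ay": 0, "az": 0, "claw": -1}, {"dx": 0, "dy": 0, "dz": 9, "ax": 0, "ay": 0, "az": 0, "claw": -1}, {"dx": 0, "dy": 0, "dz": 11, "ax": 0, "ay": 0, "az": 0, "claw": -1}, {"dx": 0, "dy": 0, "dz": 12, "ax": 0, "ay": 0, "az": 0, "claw": -1}, {"dx": 0, "dy": 0, "dz": 12, "ax": 0, "ay": 0, "az": 0, "claw": -1}, {"dx": 0, "dy": 0, "dz": 12, "ax": 0, "ay": 0, "az": 0, "claw": -1}]}}

```text
clock: 11.15
eef_pos: [578.9, 91.6, 221.4]
tool_rot: [-1.571, -0.0, -1.793]
force: [0.2, -0.3, -0.6]
width: 85.3
```

```bash
python3 -c "
from h import *
snap('wrist','w8');snap('side','side8');crop('side8',170,150,370,300,'s8c',4);print(read_state()['eef_pos'])
S=load('side8');W=load('w8')
p=[579.5,91.5];c,s=np.cos(-.221),np.sin(-.221)
for X in [(11,18,132),(11,-18,132),(-11,-18,132),(-11,18,132)]:
    G=[p[0]+c*X[0]-s*X[1],p[1]+s*X[0]+c*X[1],X[2]]
    a=(proj(S,G)-[170,150])*4; print(a.round(),proj(W,G).round())
"
```

```text
[578.06845331  91.43225754 219.9233567 ]
[222. 323.] [340. 219.]
[273. 274.] [339. 275.]
[320. 289.] [303. 275.]
[270. 339.] [303. 219.]
```

View pics/w8.png

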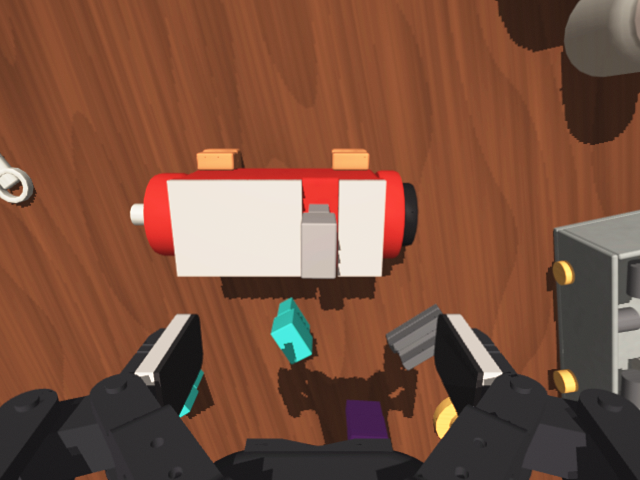

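View pics/s8c.png

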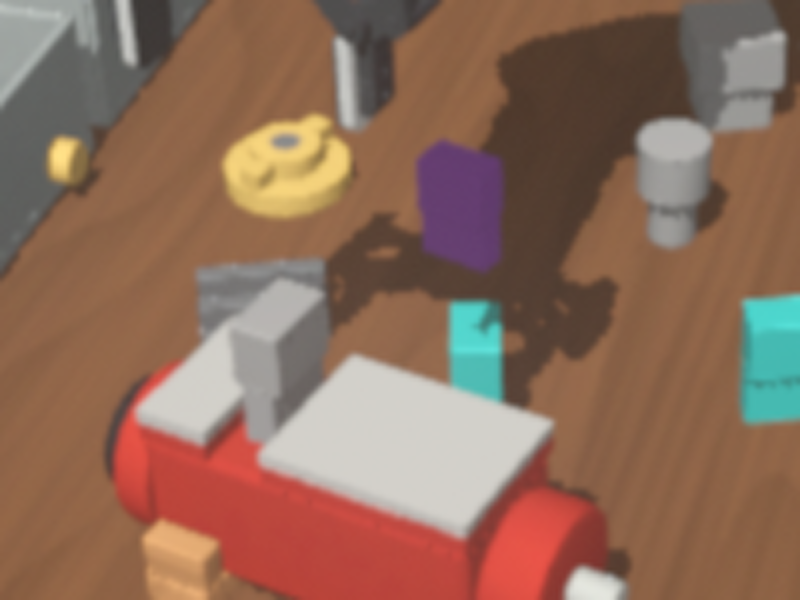

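In the wrist view the key's head spans (302,214)–(336,276), against a predicted u of 303–340. The side view matches to about 2 px, which is the usual offset of that camera. The key is upright and seated, and the bystanders are unmoved.

```bash
python3 -c "
from h import *
print(finish_job())"
```

```text
the job is handed in; nothing more can be done
None
```

The slim steel key is standing upright in the magneto's slot, bottomed and let go, and I handed the job in at about 11.3 s on the robot's clock.

**What I did:**
- I gripped the grey oblong key across its 22 mm head and set it crosswise at the middle of the long flat.
- I slid it about 50 mm along the face under light pressure, at most about 23 N.
- The contact force vanished once the blade cleared the slot's edge. I then lowered it 14 mm to the slot floor, opened the gripper and withdrew straight up.

**Last checks:**
- **Depth:** the key touched down with the TCP at 101.8 mm, which puts its underside at 76 mm, the slot floor.
- **Position:** at release it was within about 1 mm of the slot's middle in both directions. The wrist view agreed to about 3 px.
- **Disagreement:** the side view was about 2–3 px (roughly 2 mm) off the prediction. That is within calibration error, and that camera put the magneto about 2 mm off in my first measurements too.
- **Other pieces:** the wide key, drift and coloured look-alikes still looked in place in the last pictures, by eye.

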